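Set a snap: index the die turret, then press the lever to the third click and hold

TASK

On the snap-setting press, turn the die turret by its pegs until the blue die clicks home under the ram. Then push the red-handled lever down past the first two clicks to the third and finish holding it there against its spring, without letting go; keep both dies seated in their cups and do not shift the spool, the box of snaps or the shears.

Things in the scene. Friction and masses are not known exactly. Their poses are not given: they have to be found in the camera images.
- press: White C-shaped bench press, fixed. Its frame (mm, z up) is used below; origin on the mat, lever on the +y side, turret on the -y side. Base plate 170 x 300 x 20, y -205..95. Column x -25..25, y 0..55; head at z 135..190, y -68..58, x -25..25. The steel ram hangs from the head at y -45: tip at z 108 with the lever up, some 5 mm above a die with it down.
- turret (a joint): Turret angle (rad), 0 at the start, counterclockwise from above positive, limits +-3.3. Aluminium disc, diameter 180, top at z 45, on a vertical axis. Six cups (38 outside, rim z 57) on radius 62, 60 degrees apart; the one under the ram at the start is empty. Each 60 degrees (1.047 rad) it clicks: it is pulled to the nearest click; turning it by a peg takes up to 4 N.
- turret_axis (a point): Point on the turret's axis (x 0, y -107, z 85 in the press frame); fixed. Round it, on radius 80, stand six upright black pegs, 12 mm in diameter, z 45 to z 90, midway between the cups: at a click they are at 0, 60, 120... degrees from the press's +x.
- peg_l (a point): Centre of the top (z 90) of the peg that at the start is on the side away from the ram, towards the press's -x (at -120 degrees); turns with the turret.
- peg_r (a point): Centre of the top (z 90) of the peg that at the start is on the side away from the ram, towards the press's +x (at -60 degrees); turns with the turret.
- under_ram (a point): Point on the ram's axis at the height of a seated die's top (x 0, y -45, z 70 in the press frame); fixed to the press. The blue die belongs under it.
- blue_die: Blue cylinder, 27 mm diameter, 22 mm tall, brass stud on top, about 60 g, loose in a cup (30 mm inside, floor at z 48) of the turret, one of the two cups beside the ram's: 60 degrees from it, on the press's +x or -x side. Origin at the centre of its underside.
- red_die: Red cylinder of the same size, in the other of those two cups. Not wanted now; it rides along. Origin at the centre of its underside.
- lever (a joint): Lever angle a (rad): 0 up at rest, grows as it is pushed down; clicks at 0.3, 0.6, 0.9, stop at 1.05. Pivot along the press's x at y 0, z 160; the grip's axis is at y = 170 cos(0.5 - a), z = 160 + 170 sin(0.5 - a). A spring returns it from every angle, the clicks do not hold it; pushing at the grip takes about 3 to 9 N.
- grip: The lever's red grip: a round sleeve, free to roll on its axis, 22 mm in diameter and 75 mm long along the press's x (x -34..41), clear above. Origin on its axis at the press's x 0; moves with the lever. A steel arm 12 mm thick, at x 36, joins it to the pivot.
- spool: Yellow thread spool, 38 mm diameter, 50 mm tall, loose, standing beyond the press. Leave it alone. Origin under its centre.
- snap_box: Open white box with coloured snaps, 100 x 150 x 35 mm, loose, beyond the press. Leave it alone. Origin under its centre.
- shears: Orange-handled shears lying flat, about 190 x 70 mm, 10 mm high, loose, to the lever's side of the press. Leave them alone. Origin at their pivot; blades along +y, handles along -y.

How it is judged:
On the way, in this order (a step that is already met when the one before it is completed fails the run):
1. the blue die is at rest under the ram, with the lever still up (horizontal distance between blue_die and under_ram below 0.008 m and not (value of joint lever above 0.2 rad) and linear speed of blue_die below 0.02 m/s), for 0.3 s.
2. the robot holds the lever down at the third click (horizontal distance between blue_die and under_ram below 0.008 m and value of joint lever above 0.8 rad and contact force between any of the fingers, the arm and grip above 2 N), for 0.5 s.
At the end, for the whole second after the job is handed in: The blue die stands under the ram (within 8 mm) and the robot, pushing on the grip with more than 2 N, keeps the lever at the third click or down to its stop (angle above 0.8 rad, still); both dies are upright (within 0.2 rad) and seated in their cups (all of step 2 and velocity of joint lever below 0.1 rad/s and angle between each of blue_die, red_die's own z axis and vertical below 0.2 rad and z of each of blue_die, red_die in the frame of press below 0.054 m); the arm keeps its last pose, push and grip.
It fails at once if the thread spool is shifted by more than 30 mm (distance of spool from where it was at the start of the episode above 0.03 m).
It fails at once if the box of snaps is shifted by more than 30 mm (distance of snap_box from where it was at the start of the episode above 0.03 m).
It fails at once if the pair of shears is shifted by more than 30 mm (distance of shears from where it was at the start of the episode above 0.03 m).
It also fails if it takes over 51 s, if anything falls off the work surface, if the arm or the gripper's body presses on something with over 40 N, if the wrist force passes 120 N, or if a joint passes its speed limit or range.

ROBOT

A 7-joint arm with a two-finger parallel gripper is mounted at the origin on the work surface. World frame = base frame: x ahead of the robot, y to its left, z up, the work surface at z = 0. Lengths are in m, angles in rad, forces in N, time in s.
With the tool pointing down it reaches from about 0.425 to 0.8 m from the base axis. Payload 8.3 kg.
Tool frame: the origin (TCP) lies at the very end of the fingers, on their centre line; the grasp point (between the pads) lies 19 mm behind it (manip.grip_depth is the z of the grasp point in the tool frame, in m); z points along the fingers, y is the line along which they close (so a half turn about z gives the same grasp; the last joint's range is limited). The gripper opens to 85 mm and grips with 20 to 120 N. Pads are 22 mm wide; open, the fingers measure 114 mm over their backs; the gripper's body (76 mm by 85 mm) begins 54 mm behind the grasp point. The pads swing forward as they close: fully open they stand 13 mm farther back than shut.
Start: joints at [-1.177, 0.383, 0.016, 1.37, -0.006, 1.388, -0.046], TCP at [0.276, 0.561, 0.2] pointing down, gripper open.
Joint ranges: [-2.95, 2.95], [-0.25, 2.06], [-1.52, 1.56], [0.18, 2.33], [-1.44, 4.58], [0.02, 2.06], [-3.01, 3.01]. Speed limits (rad/s): [2.39, 2.39, 3.01, 3.01, 3.14, 3.14, 3.14].

INTERFACE

Orientations are given as [roll, pitch, yaw] about the fixed x, y, z axes, in that order (R = Rz(yaw) Ry(pitch) Rx(roll)).
In Python, from bench import manip gives the robot as it stands.
- The arm moves only by the shell command python3 -m creep 'ROWS' [OPENING] [FORCE]. ROWS is JSON, a list of rows, each a list of 6 numbers: the shift along the tool's x, y, z in m, then the turn, a rotation vector about the tool's x, y, z in degrees. A call has 1 to 10 rows; each row shifts and turns the commanded pose from where the row before left it, along the tool's axes as they then stand; what a row does not reach is not made up. A row lasts 1/12 s, in which the tool goes at most 41.7 mm and 7.16 degrees, less where a joint would pass 70% of its speed; a pose out of reach is approached as far as the arm can. A call with a gripper value outside its range is refused whole. OPENING is the finger opening in m, from 0 to 0.0854, set as the call begins (- or left out, the last holds). The fingers move at their own pace and stop on an object; FORCE is the grip in N (left out, the last holds). Time passes only in rows, so rows that do not move let the fingers close. It gives the time, the measured TCP pose, the force, the opening and the grip force at its end, in the units of the state.
- manip.state(): the state, without advancing time (a new reading comes with each control period).
- manip.snapshot(name): name is "scene" or "top" or "wrist"; returns a dict with "img" (400x640x3 uint8, red, green, blue), "range_z" (400x640 float32, m along the optical axis (not along the pixel's ray), 0 where there is no reading), "fx", "fy", "cx", "cy" (pixels), "world_to_cam" (4x4, takes a point from world to camera coordinates). Camera axes: x right, y down, z forward; pixel columns grow to the right and rows downward; lengths in m; the calibration is good to about 2 mm. A picture is of the moment at which its call begins.
- manip.finish_job(): hands the job in; it is judged then, once.
The state is a dict: "time_s": time; "qpos": joint angles; "joint_vel": joint speeds; "effort": joint torques, N m; "ee_pos": TCP position; "orientation": TCP orientation; "ft_force": force on the tool from outside, world axes, zero at the start; "wrist_torque": the same for the moment, N m; "opening": finger opening in m; "grip_force": force on a finger pad.
Only numpy, scipy, OpenCV 4.12 (cv2) and the standard library are available. Lean on these libraries where they do the work, as an engineer would, in place of code of your own. Each camera call takes 0.05 s, during which the arm holds its last target. There are 200 camera calls.

## Working session

There is one attempt and no reset: what is moved stays moved. The work goes in short steps, Python scripts to look and compute and a shell command to move; the robot and the scene stay as the last step left them, time stands still between calls to the robot, and variables do not carry over. Pictures are saved under pics/ and viewed, at most 10 in all, crops included, and the job is handed in when it is done.

```bash
mkdir -p pics; ls
python3 - <<'E'
from bench import manip
import cv2,numpy as np
s=manip.state();print({k:np.round(v,3) for k,v in s.items()})
for n in("scene","top"):
    d=manip.snapshot(n);cv2.imwrite(f"pics/{n}0.png",d["img"][:,:,::-1]);np.savez(f"{n}0.npz",**d)
    print(n,d["fx"],d["fy"],d["cx"],d["cy"],np.round(d["world_to_cam"],3).tolist())
E
```

```text
pics
{'time_s': np.float64(0.0), 'qpos': array([-1.177,  0.384,  0.016,  1.371, -0.006,  1.388, -0.047]), 'joint_vel': array([ 0.001, -0.   , -0.   ,  0.001,  0.002, -0.   ,  0.   ]), 'effort': array([ 0.0000e+00, -6.2761e+01,  8.4400e-01, -3.7183e+01,  1.7000e-02,
        1.4000e-02, -0.0000e+00]), 'ee_pos': array([0.275, 0.56 , 0.199]), 'orientation': array([-3.14 ,  0.   ,  2.685]), 'ft_force': array([-0.349, -0.188,  0.214]), 'wrist_torque': array([ 0.011,  0.014, -0.023]), 'grip_force': np.float64(0.0), 'opening': np.float64(0.085)}
scene 417.59160786333655 417.59160786333655 320.6290044362448 204.3580951975014 [[0.815, 0.58, -0.002, -0.528], [0.438, -0.618, -0.653, -0.124], [-0.38, 0.531, -0.757, 1.1], [0.0, 0.0, 0.0, 1.0]]
top 465.01264985233036 465.01264985233036 322.54861185841463 201.49349018459247 [[0.039, -0.999, -0.003, 0.06], [-0.974, -0.038, -0.223, 0.641], [0.223, 0.012, -0.975, 1.048], [0.0, 0.0, 0.0, 1.0]]
```

View pics/scene0.png

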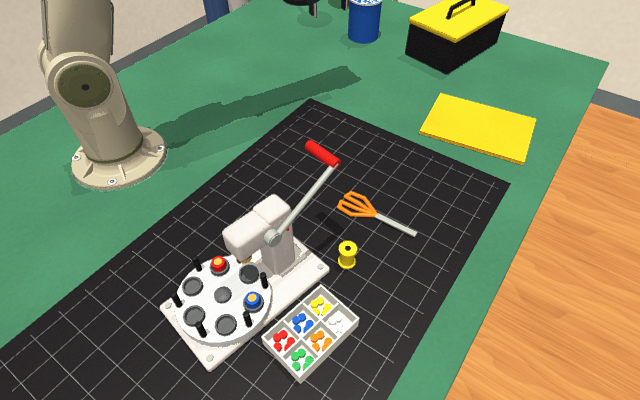

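View pics/top0.png

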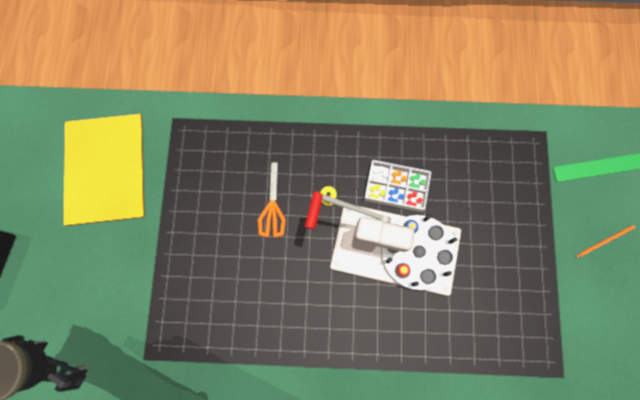

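The scene view shows the hub at about (222,295), the blue die at (253,299), the red die at (219,264), the grip at (322,153), the spool at (347,255) and the box at (310,333). The top view shows the hub at (420,252), blue at (411,226), red at (403,269), the grip at (313,210) and the shears at (272,215). Blue is on the press's +x side, so the turret needs +60°. Next I'll fit the press pose.

```bash
cat > h.py <<'E'
import numpy as np,cv2
from scipy.optimize import least_squares
def cloud(d):
    v,u=np.mgrid[:400,:640];z=d["range_z"]
    P=np.stack([(u-d["cx"])/d["fx"]*z,(v-d["cy"])/d["fy"]*z,z,np.ones_like(z)],-1)
    return (P@np.linalg.inv(d["world_to_cam"]).T)[...,:3]
def proj(d,P):
    c=np.c_[P,np.ones(len(P))]@d["world_to_cam"].T
    return np.c_[d["fx"]*c[:,0]/c[:,2]+d["cx"],d["fy"]*c[:,1]/c[:,2]+d["cy"]]
def world(p,P):
    c,s=np.cos(p[2]),np.sin(p[2]);P=np.asarray(P,float)/1000
    return np.c_[p[0]+c*P[:,0]-s*P[:,1],p[1]+s*P[:,0]+c*P[:,1],P[:,2]]
E
python3 - <<'E'
from h import *
out={}
for n in("scene","top"):
    d=np.load(n+"0.npz");C=cloud(d);hsv=cv2.cvtColor(d["img"],cv2.COLOR_RGB2HSV);H,S,V=[hsv[...,i].astype(int) for i in range(3)]
    red=((H<6)|(H>174))&(S>170)&(V>100);blue=(H>100)&(H<125)&(S>150)&(V>80)
    ok=(C[...,0]>.3)&(C[...,0]<.95)&(abs(C[...,1])<.7)
    g=red&ok&(C[...,2]>.2);rd=red&ok&(C[...,2]>.055)&(C[...,2]<.09);bd=blue&ok&(C[...,2]>.055)&(C[...,2]<.09)
    for k,m in(("grip",g),("red",rd),("blue",bd)):
        Q=C[m];
        if len(Q)<5: print(n,k,len(Q));continue
        if k!="grip": Q=Q[Q[:,2]>np.median(Q[:,2])-.004]
        print(n,k,len(Q),np.round(Q.mean(0),4),np.round(Q.min(0),3),np.round(Q.max(0),3))
    disc=(S<40)&(V>120)&ok&(abs(C[...,2]-.045)<.004)
    Q=C[disc];print(n,"disc",len(Q),np.round([Q.min(0),Q.max(0)],3).tolist())
    np.save(n+"disc.npy",Q)
    base=(S<40)&(V>120)&ok&(abs(C[...,2]-.02)<.005);Q=C[base].astype(np.float32)
    print(n,"base rect",cv2.minAreaRect(Q[:,:2]),np.median(Q[:,2]))
    yel=(H>24)&(H<34)&(S>150)&ok;print("spool",np.round(np.median(C[yel&(C[...,2]>.045)&(C[...,2]<.056)],0),3))
E
```

```text
scene grip 431 [0.5858 0.0911 0.2532] [ 0.543 -0.355  0.235] [0.903 0.114 0.751]
scene red 89 [ 0.486  -0.1126  0.0694] [ 0.469 -0.124  0.065] [ 0.496 -0.099  0.073]
scene blue 96 [ 0.5912 -0.1324  0.0691] [ 0.576 -0.144  0.065] [ 0.602 -0.118  0.073]
scene disc 4040 [[0.44, -0.241, 0.041], [0.62, 0.002, 0.049]]Traceback (most recent call last):
  File "<stdin>", line 17, in <module>
cv2.error: OpenCV(4.12.0) /io/opencv/modules/imgproc/src/convhull.cpp:143: error: (-215:Assertion failed) total >= 0 && (depth == CV_32F || depth == CV_32S) in function 'convexHull'
```

Run:
```python
from h import *
p0=None
for n in("scene","top"):
    d=np.load(n+"0.npz");C=cloud(d);hsv=cv2.cvtColor(d["img"],cv2.COLOR_RGB2HSV);H,S,V=[hsv[...,i].astype(int) for i in range(3)]
    red=((H<6)|(H>174))&(S>170)&(V>100);blue=(H>100)&(H<125)&(S>150)&(V>80)
    ok=(C[...,0]>.3)&(C[...,0]<.95)&(abs(C[...,1])<.7)
    t=ok&(C[...,2]>.062)&(C[...,2]<.078)
    R=C[red&t].mean(0);B=C[blue&t].mean(0);print(n,"R,B",R.round(4),B.round(4),np.linalg.norm((R-B)[:2]))
    yaw=np.arctan2(*(B-R)[[1,0]]);m=(R+B)/2;p=np.array([m[0]-np.sin(yaw)*.076,m[1]+np.cos(yaw)*.076,yaw]);print("pose from dies",p.round(4))
    base=(S<40)&(V>120)&ok&(abs(C[...,2]-.02)<.006);Q=np.ascontiguousarray(C[base][:,:2],np.float32)
    if len(Q)>20: r=cv2.minAreaRect(Q);print("base",len(Q),r, "expected centre",world(p,[[0,-55,20]]).round(3))
    G=C[red&ok&(C[...,2]>.22)&(C[...,2]<.27)];
    if len(G): print("grip",len(G),np.median(G,0).round(4),G.min(0).round(3),G.max(0).round(3),"exp",world(p,[[3.5,149,241.5]]).round(4))
    pegs=(V<60)&ok&(C[...,2]>.08)&(C[...,2]<.094)
    nl,lab,st,ce=cv2.connectedComponentsWithStats(pegs.astype(np.uint8))
    for i in range(1,nl):
        if st[i,4]>3: print("peg",st[i,4],C[lab==i].mean(0).round(4))
    a=np.deg2rad(np.arange(0,360,60));print(world(p,np.c_[80*np.cos(a),-107+80*np.sin(a),0*a+90]).round(4).tolist())
```

```text
scene R,B [ 0.4864 -0.1131  0.0688] [ 0.592  -0.1328  0.0685] 0.1073806158503808
pose from dies [ 0.5531 -0.0482 -0.1844]
base 4384 ((0.6002651453018188, -0.11190971732139587), (0.2987188398838043, 0.29209017753601074), 79.42433166503906) expected centre [[ 0.543 -0.102  0.02 ]]
grip 427 [0.5833 0.095  0.2498] [0.543 0.084 0.235] [0.619 0.114 0.254] exp [[0.5839 0.0976 0.2415]]
peg 42 [ 0.4528 -0.1374  0.0879]
peg 35 [ 0.584  -0.0916  0.0875]
peg 45 [ 0.4799 -0.2122  0.0877]
peg 33 [ 0.6103 -0.166   0.0877]
peg 43 [ 0.5588 -0.2269  0.0877]
[[0.6121, -0.1681, 0.09], [0.5855, -0.0927, 0.09], [0.5069, -0.078, 0.09], [0.4549, -0.1388, 0.09], [0.4815, -0.2142, 0.09], [0.5601, -0.2289, 0.09]]
top R,B [ 0.4803 -0.1018  0.0683] [ 0.5905 -0.1184  0.0728] 0.11137457365225258
pose from dies [ 0.5467 -0.035  -0.1495]
base 2963 ((0.6163980960845947, -0.016536593437194824), (0.49166300892829895, 0.29135796427726746), 79.50071716308594) expected centre [[ 0.539 -0.089  0.02 ]]
grip 364 [0.5778 0.0999 0.2499] [0.543 0.086 0.239] [0.617 0.116 0.255] exp [[0.5724 0.1118 0.2415]]
[[0.6099, -0.1527, 0.09], [0.5807, -0.0782, 0.09], [0.5016, -0.0663, 0.09], [0.4517, -0.1289, 0.09], [0.4809, -0.2033, 0.09], [0.56, -0.2153, 0.09]]
```

```bash
python3 -m creep '[[0,0,0,0,0,7],[0,0,0,0,0,7],[0,0,0,0,0,7],[0,0,0,0,0,7],[0,0,0,0,0,7],[0,0,0,0,0,7],[0,0,0,0,0,7],[0,0,0,0,0,7],[0,0,0,0,0,7],[0,0,0,0,0,7]]' 0.05 40
cat >> h.py <<'E'
p=np.array([.5526,-.0478,-.184])
def go(target):  # tool-axis shift in mm and tool turn (deg about z) needed
    from bench import manip
    from scipy.spatial.transform import Rotation as R
    s=manip.state();Rm=R.from_euler("xyz",s["orientation"])
    print("t",round(float(s["time_s"]),2),"pos",np.round(s["ee_pos"],4),"rpy",np.round(s["orientation"],3),"F",np.round(s["ft_force"],1))
    for t in np.atleast_2d(target): print("to",np.round(t,4),"shift mm",np.round(Rm.inv().apply(t-s["ee_pos"])*1000,1))
E
python3 - <<'E'
from h import *
a=np.deg2rad([-120,-60]);L=world(p,np.c_[80*np.cos(a),-107+80*np.sin(a),0*a+72])
go(np.r_[[[.44,.05,.2]],L,world(p,[[0,149,252],[0,153,97]])])
E
```

```text
time_s: 0.93
ee_pos: [0.2754, 0.5606, 0.199]
orientation: [-3.141, 0.001, 1.457]
ft_force: [-0.0, 0.4, -0.6]
opening: 0.0503
grip_force: 0.0
t 0.93 pos [0.2754 0.5606 0.199 ] rpy [-3.141e+00  1.000e-03  1.457e+00] F [-0.   0.4 -0.6]
to [0.44 0.05 0.2 ] shift mm [-488.7  221.4   -0.5]
to [ 0.481  -0.2138  0.072 ] shift mm [-746.   292.2  127.7]
to [ 0.5597 -0.2284  0.072 ] shift mm [-751.6  372.   127.7]
to [0.5799 0.0987 0.252 ] shift mm [-424.5  354.9  -52.7]
to [0.5806 0.1026 0.097 ] shift mm [-420.3  355.2  102.3]
```

```bash
python3 -m creep '[[-15,7,0,0,0,0],[0,0,0,0,0,0]]' 2>&1 | head -0; python3 -m creep '[[-0.032,0.0145,0,0,0,0],[-0.032,0.0145,0,0,0,0],[-0.032,0.0145,0,0,0,0],[-0.032,0.0145,0,0,0,0],[-0.032,0.0145,0,0,0,0],[-0.032,0.0145,0,0,0,0],[-0.032,0.0145,0,0,0,0],[-0.032,0.0145,0,0,0,0],[-0.032,0.0145,0,0,0,0]]'
python3 -c "
from h import *
go([[.44,.05,.2],[.481,-.2138,.2]])"
```

```text
time_s: 1.85
ee_pos: [0.388, 0.2192, 0.1994]
orientation: [-3.141, 0.0, 1.463]
ft_force: [1.0, -0.1, 0.3]
opening: 0.0501
grip_force: 0.0
t 1.85 pos [0.388  0.2192 0.1994] rpy [-3.141  0.     1.463] F [ 1.  -0.1  0.3]
to [0.44 0.05 0.2 ] shift mm [-162.6   69.9   -0.6]
to [ 0.481  -0.2138  0.2   ] shift mm [-420.5  139.    -0.6]
```

A slip on my part: I left a stray test row, in mm rather than m, in that command. The per-row cap limited it, and it moved along the planned path. Position is fine, so I'm continuing.

```bash
python3 -m creep '[[-0.0325,0.014,0,0,0,0],[-0.0325,0.014,0,0,0,0],[-0.0325,0.014,0,0,0,0],[-0.0325,0.014,0,0,0,0],[-0.0325,0.014,0,0,0,0],[-0.032,0.0086,0,0,0,0],[-0.032,0.0086,0,0,0,0],[-0.032,0.0086,0,0,0,0],[-0.032,0.0086,0,0,0,0],[-0.032,0.0086,0,0,0,0]]'
python3 -m creep '[[-0.032,0.0086,0,0,0,0],[-0.032,0.0086,0,0,0,0],[-0.032,0.0086,0,0,0,0],[0,0,0,0,0,4.4],[0,0,0,0,0,0],[0,0,0,0,0,0]]'
python3 - <<'E'
from h import *
from bench import manip
a=np.deg2rad([-120,-60]);L=world(p,np.c_[80*np.cos(a),-107+80*np.sin(a),0*a+72]);go(L)
d=manip.snapshot("wrist");cv2.imwrite("pics/w1.png",d["img"][:,:,::-1])
E
```

```text
time_s: 2.68
ee_pos: [0.4653, -0.1134, 0.1996]
orientation: [3.141, -0.0, 1.463]
ft_force: [0.7, 0.8, 0.1]
opening: 0.0501
grip_force: 0.0
time_s: 3.18
ee_pos: [0.4806, -0.2096, 0.1992]
orientation: [-3.14, 0.0, 1.387]
ft_force: [0.1, 0.5, 0.7]
opening: 0.0504
grip_force: 0.0
t 3.18 pos [ 0.4806 -0.2096  0.1992] rpy [-3.14   0.     1.387] F [0.1 0.5 0.7]
to [ 0.481  -0.2138  0.072 ] shift mm [ -4.1   1.3 127.2]
to [ 0.5597 -0.2284  0.072 ] shift mm [ -4.1  81.3 127.1]
```

View pics/w1.png

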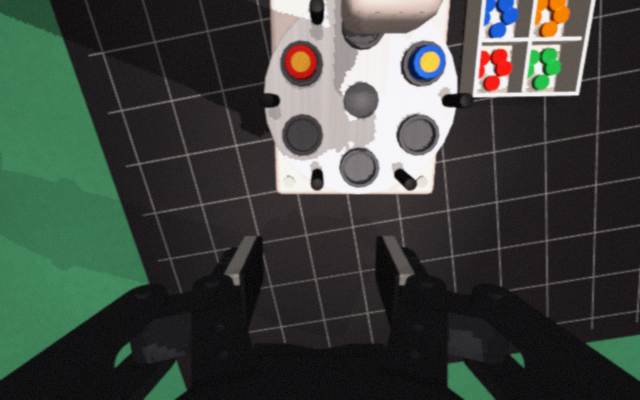

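The wrist view shows peg_l at (317,180) lying on the fingers' midline (x≈318), with blue at (425,62) and red at (300,62). I'll descend straddling peg_l.

```bash
python3 -m creep '[[-0.004,0.001,0.025,0,0,0],[0,0,0.025,0,0,0],[0,0,0.025,0,0,0],[0,0,0.02,0,0,0],[0,0,0.015,0,0,0],[0,0,0.010,0,0,0],[0,0,0.006,0,0,0],[0,0,0,0,0,0]]'
python3 -m creep '[[0,0,0,0,0,0],[0,0,0,0,0,0],[0,0,0,0,0,0],[0,0,0,0,0,0],[0,0,0,0,0,0]]' 0.018
python3 - <<'E'
from h import *
from bench import manip
a=np.deg2rad([-120,-100,-80,-60]);L=world(p,np.c_[80*np.cos(a),-107+80*np.sin(a),0*a+72]);go(L)
d=manip.snapshot("wrist");cv2.imwrite("pics/w2.png",d["img"][:,:,::-1])
E
```

```text
time_s: 3.9
ee_pos: [0.4809, -0.2127, 0.0728]
orientation: [-3.14, -0.001, 1.389]
ft_force: [0.1, -0.0, -0.1]
opening: 0.0499
grip_force: 0.0
time_s: 4.32
ee_pos: [0.4815, -0.2141, 0.0741]
orientation: [3.141, -0.0, 1.386]
ft_force: [-0.2, -0.2, -0.0]
opening: 0.0183
grip_force: 0.0
t 4.32 pos [ 0.4815 -0.2141  0.0741] rpy [ 3.141 -0.     1.386] F [-0.2 -0.2 -0. ]
to [ 0.481  -0.2138  0.072 ] shift mm [ 0.2 -0.5  2.1]
to [ 0.505  -0.2279  0.072 ] shift mm [-9.3 25.6  2.1]
to [ 0.5323 -0.233   0.072 ] shift mm [-9.2 53.4  2.1]
to [ 0.5597 -0.2284  0.072 ] shift mm [ 0.3 79.5  2.2]
```

View pics/w2.png

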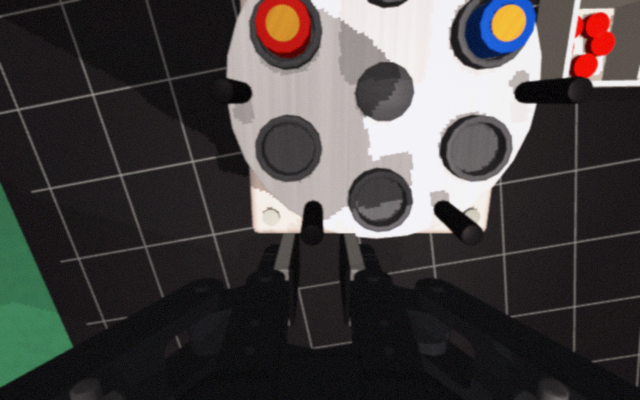

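The peg top shows at about (313,240), at the mouth of the gap between the pads (x 290..350). I'll check by depth whether it is really between them.

Run:
```python
from h import *
from bench import manip
d=manip.snapshot("wrist");C=cloud(d);s=manip.state();e=s["ee_pos"]
pl=world(p,[[-40,-107-69.3,90],[-40,-107-69.3,45]])
print("peg fit top/base px",proj(d,pl).round(0).tolist(),"tcp px",proj(d,[e,e+[0,0,.019]]).round(0).tolist())
for v in(205,215,225,232,236,240,245,250): print(v,[C[v,u].round(4).tolist() for u in(306,313,320)])
```

```text
peg fit top/base px [[320.0, 238.0], [320.0, 210.0]] tcp px [[320.0, 227.0], [320.0, 240.0]]
205 [[0.4741, -0.2068, 0.0527], [0.4786, -0.206, 0.0579], [0.4821, -0.2094, 0.049]]
215 [[0.4749, -0.2063, 0.073], [0.4788, -0.2062, 0.0754], [0.4821, -0.209, 0.0691]]
225 [[0.4755, -0.2063, 0.0887], [0.479, -0.2066, 0.0896], [0.4821, -0.2089, 0.085]]
232 [[0.4748, -0.2099, 0.0887], [0.4783, -0.2102, 0.0896], [0.4818, -0.2106, 0.0903]]
236 [[0.4744, -0.2118, 0.0894], [0.4779, -0.2122, 0.0899], [0.4813, -0.2128, 0.09]]
240 [[0.4741, -0.2137, 0.0899], [0.4775, -0.2144, 0.0896], [0.4809, -0.2152, 0.0894]]
245 [[0.4628, -0.2541, 0.0011], [0.4768, -0.2176, 0.0883], [0.4735, -0.2562, 0.0009]]
250 [[0.4621, -0.2577, 0.0024], [0.4673, -0.2595, 0.0005], [0.4727, -0.2606, 0.0003]]
```

```bash
python3 -m creep '[[-0.0016,0.0031,0,0,0,0],[-0.0016,0.0031,0,0,0,0],[-0.0027,0.0064,0,0,0,0],[-0.0021,0.0067,0,0,0,0],[-0.0015,0.0068,0,0,0,0],[-0.0009,0.0069,0,0,0,0],[-0.0003,0.007,0,0,0,0],[0.0003,0.007,0,0,0,0],[0.0009,0.0069,0,0,0,0],[0.0015,0.0068,0,0,0,0]]'
python3 -m creep '[[0.001,0.0034,0,0,0,0],[0.0011,0.0033,0,0,0,0],[0.0013,0.0032,0,0,0,0],[0.0014,0.0032,0,0,0,0],[0.0016,0.0031,0,0,0,0],[0.0016,0.0031,0,0,0,0],[0,0.001,0,0,0,0],[0,0,0,0,0,0],[0,0,0,0,0,0],[0,0,0,0,0,0]]'
python3 - <<'E'
from h import *
from bench import manip
go(world(p,[[40,-107-69.3,72]]))
for n in("scene","wrist"):
    d=manip.snapshot(n);cv2.imwrite(f"pics/{n}3.png",d["img"][:,:,::-1]);np.savez(n+"3.npz",**d)
E
```

```text
time_s: 5.25
ee_pos: [0.54, -0.2331, 0.0735]
orientation: [-3.141, 0.0, 1.386]
ft_force: [1.2, 0.6, 1.2]
opening: 0.0181
grip_force: 0.0
time_s: 6.08
ee_pos: [0.5605, -0.229, 0.0736]
orientation: [-3.141, 0.0, 1.386]
ft_force: [0.0, -0.8, 0.3]
opening: 0.0183
grip_force: 0.0
t 6.08 pos [ 0.5605 -0.229   0.0736] rpy [-3.141  0.     1.386] F [ 0.  -0.8  0.3]
to [ 0.5597 -0.2284  0.072 ] shift mm [ 0.4 -0.9  1.6]
```

View pics/scene3.png

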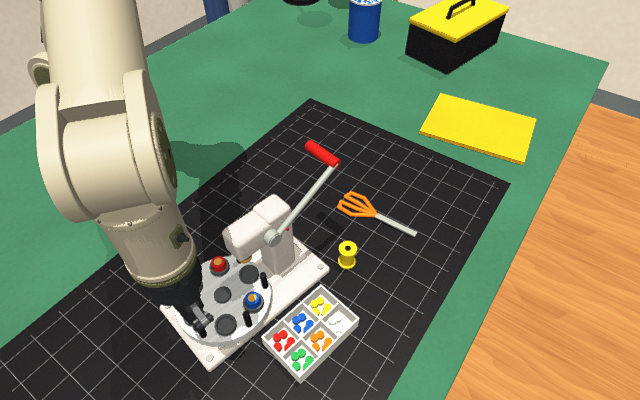

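View pics/wrist3.png

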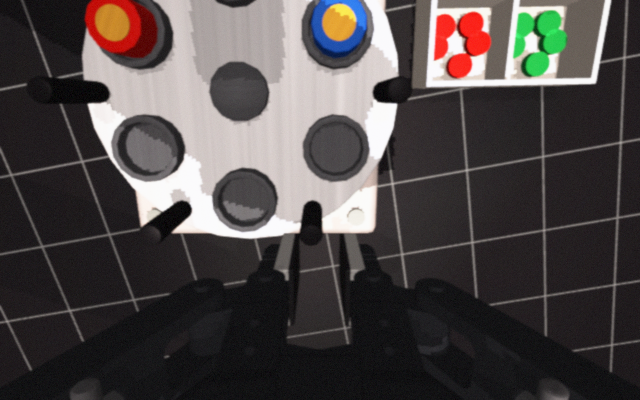

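The turret has not turned. Blue is still at (253,299) in the scene view, and peg_r now shows at the pads' mouth. So the fingers passed over or outside the peg. I'll measure the fingertips.

Run:
```python
from h import *
d=np.load("wrist3.npz");C=cloud(d)
e=np.array([.5605,-.229,.0736]);y=1.386;X=np.array([np.cos(y),np.sin(y),0]);Y=np.array([np.sin(y),-np.cos(y),0])
def rel(q): q=q-e;return (np.array([q@X,q@Y,q[2]])*1000).round(1).tolist()
for u in(270,278,286,290,294,312,345,350,355,362):
    print(u,[(v,rel(C[v,u])) for v in range(228,300,12)])
```

```text
270 [(228, [-11.7, -31.7, -28.7]), (240, [-38.5, -38.8, -72.7]), (252, [6.8, -20.6, 46.6]), (264, [6.5, -19.2, 56.5]), (276, [13.3, -15.9, 78.2]), (288, [12.5, -15.2, 83.9])]
278 [(228, [-11.8, -26.7, -29.0]), (240, [-38.6, -32.7, -73.0]), (252, [11.0, -16.2, 55.5]), (264, [10.6, -15.1, 64.6]), (276, [11.8, -13.8, 75.4]), (288, [11.9, -12.9, 82.9])]
286 [(228, [-11.6, -21.6, -28.6]), (240, [11.2, -14.1, 44.6]), (252, [11.1, -13.1, 55.8]), (264, [11.0, -12.2, 65.5]), (276, [7.6, -12.1, 67.7]), (288, [6.6, -11.5, 73.9])]
290 [(228, [-11.6, -19.0, -28.5]), (240, [10.7, -12.6, 43.5]), (252, [10.6, -11.7, 54.9]), (264, [10.4, -10.9, 64.2]), (276, [8.4, -10.6, 69.2]), (288, [3.4, -10.7, 68.6])]
294 [(228, [-12.0, -16.6, -29.5]), (240, [11.0, -10.9, 44.2]), (252, [11.3, -10.0, 56.3]), (264, [8.3, -9.8, 60.1]), (276, [4.3, -9.8, 61.7]), (288, [-0.4, -9.9, 62.0])]
312 [(228, [5.2, -4.2, 15.4]), (240, [-1.3, -4.2, 15.2]), (252, [-48.9, -6.3, -73.2]), (264, [-58.4, -6.3, -71.6]), (276, [-69.8, -6.4, -73.3]), (288, [-80.1, -6.4, -72.3])]
345 [(228, [-20.8, 17.6, -52.6]), (240, [11.0, 10.0, 44.1]), (252, [10.9, 9.2, 55.5]), (264, [10.5, 8.5, 64.5]), (276, [8.5, 8.2, 69.4]), (288, [3.1, 8.4, 68.0])]
350 [(228, [-21.0, 21.2, -52.9]), (240, [66.2, -0.6, 174.4]), (252, [11.1, 11.0, 56.0]), (264, [10.6, 10.3, 64.6]), (276, [8.5, 9.9, 69.4]), (288, [5.7, 9.7, 72.4])]
355 [(228, [-21.3, 24.8, -53.6]), (240, [11.1, 14.0, 44.4]), (252, [10.7, 13.0, 55.0]), (264, [10.3, 12.1, 64.0]), (276, [12.2, 10.8, 76.1]), (288, [11.8, 10.1, 82.8])]
362 [(228, [-21.8, 30.0, -55.0]), (240, [-37.7, 32.4, -70.9]), (252, [6.7, 16.8, 46.4]), (264, [10.8, 14.4, 65.2]), (276, [12.2, 13.0, 76.1]), (288, [12.7, 12.0, 84.2])]
```

The depth shows the pad tips about 38 mm above the reported TCP: real tip z ≈ 0.112 against the 0.090 peg tops. The fingers passed over the pegs without touching. I'll go back to peg_l (about 3.5 mm offset correction), descend about 38 mm with the force watched, and measure again.

```bash
sed -i 's/^p=.*/p=np.array([.5505,-.046,-.184])/' h.py
python3 -m creep '[[0.0018,-0.0235,0,0,0,0],[0,-0.02,0,0,0,0],[0,-0.02,0,0,0,0],[0,-0.02,0,0,0,0],[0,0,0,0,0,0],[0,0,0,0,0,0]]' 0.035
python3 -m creep '[[0,0,0.008,0,0,0],[0,0,0.008,0,0,0],[0,0,0.006,0,0,0],[0,0,0,0,0,0],[0,0,0,0,0,0]]'
cat >> h.py <<'E'
def tips():  # fingertip and peg heights seen by the wrist camera, tool-relative
    from bench import manip
    s=manip.state();e=s["ee_pos"];y=s["orientation"][2];d=manip.snapshot("wrist");C=cloud(d)-e
    X=np.array([np.cos(y),np.sin(y),0]);Y=np.array([np.sin(y),-np.cos(y),0])
    Q=np.stack([C@X,C@Y,C[...,2]],-1)*1000
    m=(abs(Q[...,0])<14)&(abs(Q[...,1])<40)&(Q[...,2]+e[2]*1000>62)
    print("opening",s["opening"],"z tcp",e[2])
    for lo in range(-40,40,4):
        k=m&(Q[...,1]>=lo)&(Q[...,1]<lo+4)
        if k.sum()>5: q=Q[k];print("y",lo,"n",len(q),"zworld min/max mm",(q[:,2].min()+e[2]*1000).round(1),(q[:,2].max()+e[2]*1000).round(1),"x",q[:,0].min().round(1),q[:,0].max().round(1))
    return d
E
python3 - <<'E'
from h import *
d=tips();cv2.imwrite("pics/w4.png",d["img"][:,:,::-1]);go(world(p,[[-40,-107-69.3,72]]))
E
```

```text
time_s: 6.68
ee_pos: [0.4786, -0.2115, 0.0739]
orientation: [3.141, -0.001, 1.386]
ft_force: [1.0, -0.8, -0.4]
opening: 0.0351
grip_force: 0.0
time_s: 7.1
ee_pos: [0.4786, -0.2119, 0.0507]
orientation: [-3.14, 0.001, 1.386]
ft_force: [0.9, -1.0, 1.2]
opening: 0.0348
grip_force: 0.0
opening 0.0348467090086901 z tcp 0.050708877204423845
y -40 n 1372 zworld min/max mm 125.7 143.8 x -12.4 12.9
y -36 n 578 zworld min/max mm 124.1 139.4 x -7.2 8.1
y -32 n 557 zworld min/max mm 90.0 171.6 x 6.0 14.0
y -28 n 781 zworld min/max mm 87.4 173.2 x 6.1 14.0
y -24 n 877 zworld min/max mm 86.5 141.3 x -11.5 13.8
y -20 n 1330 zworld min/max mm 82.8 140.9 x -11.6 12.8
y -16 n 83 zworld min/max mm 154.9 162.7 x 9.3 11.6
y -12 n 867 zworld min/max mm 154.2 173.5 x 9.0 12.4
y -8 n 1304 zworld min/max mm 62.5 173.0 x -5.2 12.8
y -4 n 1389 zworld min/max mm 62.2 173.1 x -5.8 12.5
y 0 n 1329 zworld min/max mm 62.1 173.1 x -5.7 12.3
y 4 n 1064 zworld min/max mm 62.2 173.1 x -1.0 12.7
y 8 n 634 zworld min/max mm 154.6 172.7 x 8.6 12.2
y 12 n 6 zworld min/max mm 155.1 156.5 x 9.2 10.5
y 16 n 1695 zworld min/max mm 82.7 142.1 x -11.3 13.0
y 20 n 793 zworld min/max mm 86.6 172.5 x 8.8 14.0
y 24 n 779 zworld min/max mm 90.1 172.5 x 6.1 13.9
y 28 n 357 zworld min/max mm 90.8 140.2 x 3.6 12.9
y 32 n 837 zworld min/max mm 124.1 140.4 x -7.8 7.9
y 36 n 1710 zworld min/max mm 125.6 147.1 x -13.0 13.7
t 7.15 pos [ 0.4789 -0.212   0.0512] rpy [-3.141e+00  1.000e-03  1.386e+00] F [-0.4 -0.2  0. ]
to [ 0.4789 -0.212   0.072 ] shift mm [ -0.    0.  -20.8]
```

View pics/w4.png

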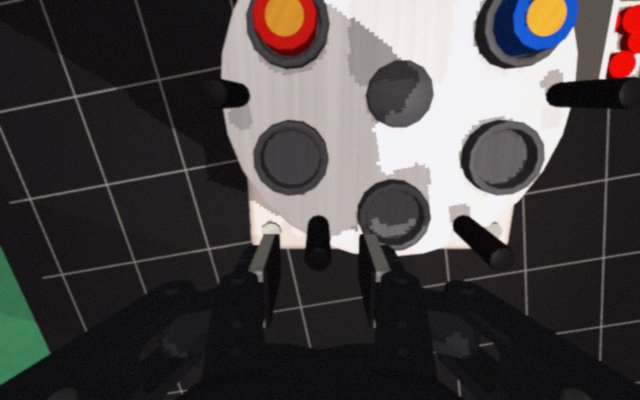

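Now the peg is centred between the pads (y −8..8) and the tips are at z≈83 mm. I'll go down 14 mm more to about z 69, well above the cup rims at 57, then close in around the peg.

```bash
python3 -m creep '[[0,0,0.005,0,0,0],[0,0,0.005,0,0,0],[0,0,0.004,0,0,0],[0,0,0,0,0,0],[0,0,0,0,0,0]]'
python3 -m creep '[[0,0,0,0,0,0],[0,0,0,0,0,0],[0,0,0,0,0,0]]' 0.018
python3 - <<'E'
from h import *
d=tips()
E
```

```text
time_s: 7.57
ee_pos: [0.4787, -0.2117, 0.0373]
orientation: [-3.141, 0.0, 1.386]
ft_force: [-0.3, 0.1, 0.4]
opening: 0.0352
grip_force: 0.0
time_s: 7.82
ee_pos: [0.4792, -0.2118, 0.0378]
orientation: [3.141, 0.0, 1.386]
ft_force: [-0.2, 1.0, 0.5]
opening: 0.0179
grip_force: 0.0
opening 0.017911957059981515 z tcp 0.03780190122673557
y -40 n 2055 zworld min/max mm 113.0 142.8 x -11.9 13.9
y -36 n 1691 zworld min/max mm 114.1 134.4 x -12.5 14.0
y -32 n 968 zworld min/max mm 110.3 159.0 x -9.3 12.8
y -28 n 510 zworld min/max mm 109.2 160.0 x 2.7 12.0
y -24 n 554 zworld min/max mm 76.1 160.0 x 6.2 13.5
y -20 n 614 zworld min/max mm 73.7 128.4 x 6.1 14.0
y -16 n 868 zworld min/max mm 73.3 128.1 x -8.0 13.9
y -12 n 1610 zworld min/max mm 68.3 162.2 x -12.8 14.0
y -8 n 1397 zworld min/max mm 62.3 160.1 x -5.4 12.6
y -4 n 1471 zworld min/max mm 62.7 160.0 x -5.9 12.4
y 0 n 1409 zworld min/max mm 62.0 160.3 x -5.4 12.5
y 4 n 1022 zworld min/max mm 75.7 161.0 x -10.0 14.0
y 8 n 1606 zworld min/max mm 71.6 145.9 x -12.1 13.9
y 12 n 696 zworld min/max mm 73.0 128.1 x 6.6 13.8
y 16 n 655 zworld min/max mm 75.8 128.0 x 6.0 13.9
y 20 n 458 zworld min/max mm 76.5 159.9 x 6.1 12.6
y 24 n 615 zworld min/max mm 109.5 159.8 x -2.5 12.2
y 28 n 1395 zworld min/max mm 111.6 157.1 x -12.2 13.6
y 32 n 1817 zworld min/max mm 113.5 138.6 x -12.2 13.9
y 36 n 2690 zworld min/max mm 114.5 145.4 x -11.8 13.8
```

```bash
python3 -m creep '[[-0.0016,0.0031,0,0,0,0],[-0.0016,0.0031,0,0,0,0],[-0.0014,0.0032,0,0,0,0],[-0.0013,0.0032,0,0,0,0],[-0.0021,0.0067,0,0,0,0],[-0.0015,0.0068,0,0,0,0],[-0.0009,0.0069,0,0,0,0],[-0.0003,0.007,0,0,0,0]]'
python3 - <<'E'
from h import *
from bench import manip
go(world(p,[[0,-187,38]]))
d=manip.snapshot("scene");C=cloud(d);np.savez("scene5.npz",**d)
hsv=cv2.cvtColor(d["img"],cv2.COLOR_RGB2HSV);H,S,V=[hsv[...,i].astype(int) for i in range(3)]
t=(C[...,2]>.062)&(C[...,2]<.078)&(C[...,0]>.42)&(C[...,0]<.65)&(C[...,1]<0)&(C[...,1]>-.25)
B=(H>100)&(H<125)&(S>150)&(V>80)&t
print("blue",B.sum(),C[B].mean(0).round(4),"start",world(p,[[53.7,-76,70]]).round(4))
E
```

```text
time_s: 8.53
ee_pos: [0.5161, -0.2308, 0.0374]
orientation: [-3.141, 0.001, 1.385]
ft_force: [-1.5, -0.7, -0.3]
opening: 0.0182
grip_force: 0.7
t 8.53 pos [ 0.5161 -0.2308  0.0374] rpy [-3.141e+00  1.000e-03  1.385e+00] F [-1.5 -0.7 -0.3]
to [ 0.5163 -0.2298  0.038 ] shift mm [ 1.   0.  -0.6]
blue 100 [ 0.5751 -0.1078  0.0689] start [[ 0.5894 -0.1305  0.07  ]]
```

The turret is turning with the peg; blue has moved about 27 mm. Now the second half of the arc.

```bash
python3 -m creep '[[0.0003,0.007,0,0,0,0],[0.0009,0.0069,0,0,0,0],[0.0015,0.0068,0,0,0,0],[0.001,0.0034,0,0,0,0],[0.0011,0.0033,0,0,0,0],[0.0013,0.0032,0,0,0,0],[0.0014,0.0032,0,0,0,0],[0.0016,0.0031,0,0,0,0],[0.0016,0.0031,0,0,0,0],[0.0005,0.001,0,0,0,0]]'
python3 -m creep '[[0,0,0,0,0,0],[0,0,0,0,0,0],[0,0,0,0,0,0],[0,0,0,0,0,0]]' 0.035
python3 - <<'E'
from h import *
from bench import manip
go(world(p,[[40,-107-69.3,38]]))
d=manip.snapshot("scene");C=cloud(d);np.savez("scene6.npz",**d);cv2.imwrite("pics/s6.png",cv2.resize(d["img"][130:380,120:400,::-1],None,fx=2.4,fy=2.4))
hsv=cv2.cvtColor(d["img"],cv2.COLOR_RGB2HSV);H,S,V=[hsv[...,i].astype(int) for i in range(3)]
t=(C[...,2]>.062)&(C[...,2]<.078)&(C[...,0]>.42)&(C[...,0]<.65)&(C[...,1]<0)&(C[...,1]>-.25)
for n,B in(("blue",(H>100)&(H<125)&(S>150)&(V>80)&t),("red",((H<6)|(H>174))&(S>170)&(V>80)&t)):
    print(n,B.sum(),C[B].mean(0).round(4))
print("under ram",world(p,[[0,-45,70]]).round(4),"red exp",world(p,[[-53.7,-138,70]]).round(4))
dw=tips()
E
```

```text
time_s: 9.42
ee_pos: [0.5591, -0.2258, 0.0375]
orientation: [-3.141, 0.0, 1.387]
ft_force: [0.2, -0.6, -0.3]
opening: 0.0179
grip_force: 0.0
time_s: 9.75
ee_pos: [0.5585, -0.2263, 0.0376]
orientation: [-3.141, 0.0, 1.386]
ft_force: [0.5, -0.1, -0.1]
opening: 0.0348
grip_force: 0.0
t 9.75 pos [ 0.5585 -0.2263  0.0376] rpy [-3.141  0.     1.386] F [ 0.5 -0.1 -0.1]
to [ 0.5576 -0.2266  0.038 ] shift mm [-0.5 -0.9 -0.4]
blue 97 [ 0.5441 -0.0928  0.0686]
red 0 [nan nan nan]
under ram [[ 0.5423 -0.0902  0.07  ]] red exp [[ 0.4725 -0.1718  0.07  ]]
opening 0.035088301356136824 z tcp 0.03759558972762531
y -40 n 1329 zworld min/max mm 112.0 129.7 x -12.6 12.6
y -36 n 548 zworld min/max mm 83.9 126.3 x -7.2 11.9
y -32 n 562 zworld min/max mm 76.9 158.8 x 5.9 13.6
y -28 n 792 zworld min/max mm 74.4 160.0 x 6.1 14.0
y -24 n 917 zworld min/max mm 73.9 128.2 x -10.8 14.0
y -20 n 1271 zworld min/max mm 69.7 127.8 x -11.9 12.5
y -16 n 102 zworld min/max mm 141.2 150.5 x 8.9 11.6
y -12 n 918 zworld min/max mm 62.2 159.8 x -1.2 12.3
y -8 n 1434 zworld min/max mm 62.3 159.9 x -6.1 12.4
y -4 n 1487 zworld min/max mm 62.0 159.8 x -6.0 12.2
y 0 n 1343 zworld min/max mm 62.5 159.9 x -4.9 12.5
y 4 n 1047 zworld min/max mm 141.2 160.4 x 8.8 12.5
y 8 n 589 zworld min/max mm 140.6 160.0 x 8.3 12.1
y 16 n 1713 zworld min/max mm 70.5 128.3 x -11.8 12.7
y 20 n 796 zworld min/max mm 73.7 159.6 x 9.3 13.9
y 24 n 765 zworld min/max mm 76.3 159.8 x 5.9 14.0
y 28 n 369 zworld min/max mm 76.8 127.0 x 2.4 12.6
y 32 n 839 zworld min/max mm 111.0 126.8 x -8.4 7.8
y 36 n 1772 zworld min/max mm 113.2 133.8 x -13.1 13.1<stdin>:8: RuntimeWarning: Mean of empty slice.
  ret = um.true_divide(
```

View pics/s6.png

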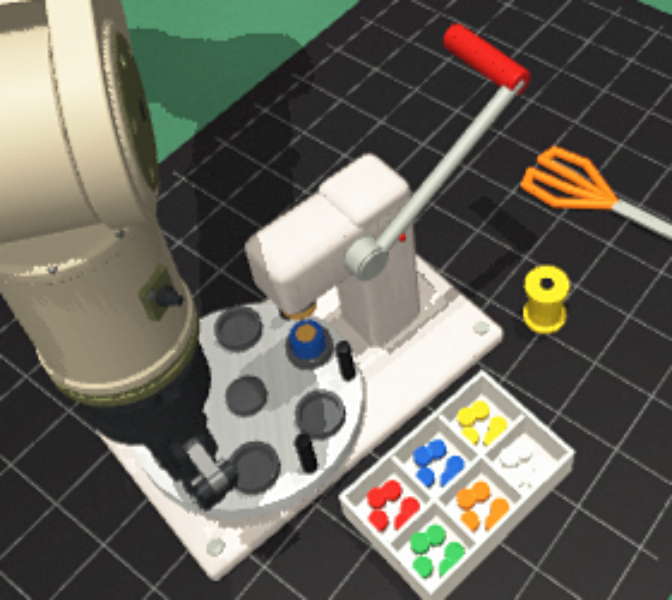

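Blue is now under the ram: in the crop it is at (307,345), directly beneath the ram tip, and measures (0.544,−0.093) against the expected (0.542,−0.090). The spool, box and shears are untouched. I'll lift out and go over to the lever, keeping high.

```bash
python3 -m creep '[[0,-0.002,-0.02,0,0,0],[0,0,-0.03,0,0,0],[0,0,-0.035,0,0,0],[0,0,-0.035,0,0,0],[0,0,-0.035,0,0,0],[0,0,-0.035,0,0,0],[0,0,-0.035,0,0,0],[0,0,-0.03,0,0,0],[0,0,0,0,0,0],[0,0,0,0,0,0]]'
python3 - <<'E'
from h import *
from bench import manip
go(world(p,[[0,149,290]]))
d=manip.snapshot("scene");C=cloud(d)
hsv=cv2.cvtColor(d["img"],cv2.COLOR_RGB2HSV);H,S,V=[hsv[...,i].astype(int) for i in range(3)]
t=(C[...,2]>.062)&(C[...,2]<.078)&(C[...,0]>.42)&(C[...,0]<.65)&(C[...,1]<0)&(C[...,1]>-.25)
for n,B in(("blue",(H>100)&(H<125)&(S>150)&(V>80)&t),("red",((H<6)|(H>174))&(S>170)&(V>80)&t)):
    print(n,B.sum(),C[B].mean(0).round(4))
pegs=(V<60)&(C[...,2]>.08)&(C[...,2]<.094)&(C[...,0]>.4)&(C[...,0]<.65)&(C[...,1]<0)
nl,lab,st,ce=cv2.connectedComponentsWithStats(pegs.astype(np.uint8))
for i in range(1,nl):
    if st[i,4]>8: print("peg",st[i,4],C[lab==i].mean(0).round(4))
E
```

```text
time_s: 10.68
ee_pos: [0.5573, -0.2266, 0.2944]
orientation: [3.138, 0.0, 1.386]
ft_force: [0.0, -0.4, -0.3]
opening: 0.0349
grip_force: 0.0
t 10.68 pos [ 0.5573 -0.2266  0.2944] rpy [3.138 0.    1.386] F [ 0.  -0.4 -0.3]
to [0.5778 0.1005 0.29  ] shift mm [325.2 -40.    4.1]
blue 94 [ 0.544  -0.0925  0.0686]
red 108 [ 0.4759 -0.1742  0.0685]
peg 41 [ 0.4529 -0.1375  0.0879]
peg 37 [ 0.5836 -0.0916  0.0881]
peg 44 [ 0.4798 -0.2125  0.0881]
peg 37 [ 0.6103 -0.1661  0.0878]
peg 41 [ 0.559  -0.2269  0.0881]
```

The pegs are back at the click positions within 0.3 mm, so the turret is home. Moving over the lever now, fingers closed.

```bash
python3 -m creep '[[0.0325,-0.004,0,0,0,0],[0.0325,-0.004,0,0,0,0],[0.0325,-0.004,0,0,0,0],[0.0325,-0.004,0,0,0,0],[0.0325,-0.004,0,0,0,0],[0.0325,-0.004,0,0,0,0],[0.0325,-0.004,0,0,0,0],[0.0325,-0.004,0,0,0,0],[0.0325,-0.004,0,0,0,0],[0.0325,-0.004,0,0,0,0]]' 0 40
python3 -m creep '[[0,0,0,0,0,0],[0,0,0,0,0,0],[0,0,0,0,0,0],[0,0,0,0,0,0]]'
python3 - <<'E'
from h import *
go(world(p,[[0,149,252]]))
d=tips();cv2.imwrite("pics/w7.png",d["img"][:,:,::-1])
E
```

```text
time_s: 11.57
ee_pos: [0.5761, 0.1029, 0.2908]
orientation: [-3.139, 0.001, 1.387]
ft_force: [0.7, 1.0, 0.4]
opening: 0.0002
grip_force: 0.0
time_s: 11.9
ee_pos: [0.5768, 0.0993, 0.292]
orientation: [-3.141, 0.001, 1.384]
ft_force: [-0.4, 0.2, -0.7]
opening: -0.0001
grip_force: 0.0
t 11.9 pos [0.5768 0.0993 0.292 ] rpy [-3.141e+00  1.000e-03  1.384e+00] F [-0.4  0.2 -0.7]
to [0.5778 0.1005 0.252 ] shift mm [ 1.4  0.8 39.9]
opening -0.00012949204810856462 z tcp 0.29195010715322717
y -40 n 2543 zworld min/max mm 375.3 407.8 x -8.7 13.4
y -36 n 2255 zworld min/max mm 241.1 397.5 x -8.7 12.9
y -32 n 1478 zworld min/max mm 242.2 412.2 x -8.8 14.0
y -28 n 1576 zworld min/max mm 241.8 414.3 x -8.2 14.0
y -24 n 1104 zworld min/max mm 242.0 414.5 x -7.9 13.9
y -20 n 316 zworld min/max mm 242.1 375.5 x -8.2 12.0
y -16 n 644 zworld min/max mm 241.4 381.7 x -7.9 12.7
y -12 n 863 zworld min/max mm 241.3 382.8 x -8.1 13.9
y -8 n 2006 zworld min/max mm 241.8 416.1 x -8.4 14.0
y -4 n 2334 zworld min/max mm 241.9 414.3 x -11.8 12.6
y 0 n 2641 zworld min/max mm 241.9 414.5 x -12.4 14.0
y 4 n 1282 zworld min/max mm 241.9 415.8 x -8.0 14.0
y 8 n 834 zworld min/max mm 241.7 382.4 x -7.8 14.0
y 12 n 415 zworld min/max mm 241.1 381.4 x -8.1 12.7
y 16 n 505 zworld min/max mm 240.6 406.5 x -8.1 12.4
y 20 n 1423 zworld min/max mm 241.3 414.2 x -7.9 13.7
y 24 n 1525 zworld min/max mm 240.7 414.3 x -8.7 14.0
y 28 n 1585 zworld min/max mm 235.8 394.2 x -13.8 13.0
y 32 n 2742 zworld min/max mm 239.5 399.5 x -13.8 13.0
y 36 n 2694 zworld min/max mm 237.3 411.7 x -13.8 13.2
```

View pics/w7.png

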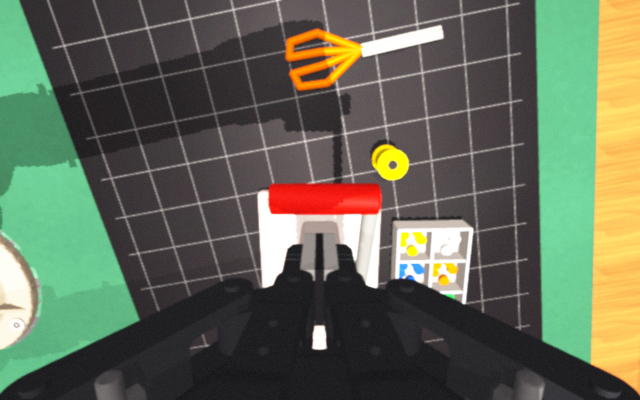

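The grip is the red bar at (270–380,198), ahead of the closed fingers' tip at (320,235); the arm is on the right at (368,230). Measuring the grip's axis and the tip height.

Run:
```python
from h import *
from bench import manip
s=manip.state();e=s["ee_pos"];y=s["orientation"][2];d=manip.snapshot("wrist");C=cloud(d)-e
X=np.array([np.cos(y),np.sin(y),0]);Y=np.array([np.sin(y),-np.cos(y),0]);Q=np.stack([C@X,C@Y,C[...,2]],-1)*1000
hsv=cv2.cvtColor(d["img"],cv2.COLOR_RGB2HSV);H,S,V=[hsv[...,i].astype(int) for i in range(3)]
r=((H<6)|(H>174))&(S>150)&(V>60)&(abs(Q[...,2]+45)<25);q=Q[r];print("red",len(q),q.min(0).round(1),q.max(0).round(1))
k=q[:,2]>q[:,2].max()-4
def f(t): return np.hypot(q[:,0]-t[0],q[:,2]-t[1])-11
t=least_squares(f,[0,-50],loss="soft_l1").x;print("axis x,z rel tcp",t.round(1),"y mid",(q[:,1].min()+q[:,1].max())/2)
m=(S<90)&(abs(Q[...,1])<13)&(abs(Q[...,0])<14)&(Q[...,2]>-5);print("tip zmin rel",np.percentile(Q[m][:,2],[0,1,5]).round(1))
```

```text
red 3387 [ -7.3 -34.6 -51.8] [ 12.8  39.7 -37.9]
axis x,z rel tcp [  1.3 -50.9] y mid 2.5662011765001616
tip zmin rel [34.7 38.7 45.3]
```

```bash
python3 -m creep '[[0.0015,0,0.015,0,0,0],[0,0,0.015,0,0,0],[0,0,0.008,0,0,0],[0,0,0,0,0,0],[0,0,0,0,0,0]]'
python3 -m creep '[[0,0,0.01,0,0,0],[0,0,0.01,0,0,0],[0,0,0.008,0,0,0],[0,0,0,0,0,0],[0,0,0,0,0,0]]'
python3 -m creep '[[0,0,0.004,0,0,0],[0,0,0.004,0,0,0],[0,0,0.004,0,0,0],[0,0,0,0,0,0],[0,0,0,0,0,0]]'
cat >> h.py <<'E'
def lever():  # lever angle from the scene camera's view of the grip, press frame
    from bench import manip
    for n in("scene","wrist"):
        d=manip.snapshot(n);C=cloud(d);hsv=cv2.cvtColor(d["img"],cv2.COLOR_RGB2HSV);H,S,V=[hsv[...,i].astype(int) for i in range(3)]
        c,s=np.cos(p[2]),np.sin(p[2]);D=C[...,:2]-p[:2];x=(c*D[...,0]+s*D[...,1])*1e3;y=(-s*D[...,0]+c*D[...,1])*1e3;z=C[...,2]*1e3
        m=((H<6)|(H>174))&(S>150)&(V>50)&(y>120)&(y<195)&(abs(x)<60)&(z>60)&(z<270)
        if m.sum()<20: print(n,"few",m.sum());continue
        f=lambda a:np.hypot(y[m]-170*np.cos(.5-a[0]),z[m]-160-170*np.sin(.5-a[0]))-11
        a=min((least_squares(f,[g],loss="soft_l1",f_scale=2) for g in(0,.3,.6,.9)),key=lambda r:r.cost)
        print(n,m.sum(),"angle",a.x.round(3),"axis y,z",170*np.cos(.5-a.x),160+170*np.sin(.5-a.x),"res",np.median(abs(a.fun)).round(1))
E
python3 - <<'E'
from h import *
go(world(p,[[0,149,252]]));lever()
E
```

```text
time_s: 12.42
ee_pos: [0.5772, 0.102, 0.2547]
orientation: [-3.141, 0.0, 1.385]
ft_force: [1.3, 0.1, 0.4]
opening: -0.0001
grip_force: 0.0
time_s: 12.83
ee_pos: [0.5769, 0.1026, 0.2259]
orientation: [-3.14, 0.001, 1.386]
ft_force: [-0.3, -0.3, 0.6]
opening: -0.0002
grip_force: 0.0
time_s: 13.25
ee_pos: [0.578, 0.1031, 0.2154]
orientation: [3.14, -0.001, 1.387]
ft_force: [-0.5, 0.5, 6.7]
opening: -0.0
grip_force: 2.9
t 13.25 pos [0.578  0.1031 0.2154] rpy [ 3.140e+00 -1.000e-03  1.387e+00] F [-0.5  0.5  6.7]
to [0.5778 0.1005 0.252 ] shift mm [ -2.5   0.3 -36.6]
scene 366 angle [0.037] axis y,z [152.12766434] [235.87604195] res 0.7
wrist 5351 angle [0.037] axis y,z [152.06684439] [235.99786074] res 0.4
```

Contact: 6.7 N at a tip offset of +31.5 mm, lever at 0.04 rad. Now pushing along the grip's arc.

```bash
python3 -m creep '[[0.003,0,0.0065,0,0,0],[0.0028,0,0.0065,0,0,0],[0.0023,0,0.0064,0,0,0],[0.0022,0,0.0064,0,0,0],[0.0021,0,0.0082,0,0,0],[0.0021,0,0.0082,0,0,0],[0.0013,0,0.0084,0,0,0],[0.0013,0,0.0084,0,0,0],[0.0004,0,0.0085,0,0,0],[0.0004,0,0.0085,0,0,0]]'
python3 - <<'E'
from h import *
go(world(p,[[0,170,160+11-31.5]]));lever()
E
```

```text
time_s: 14.18
ee_pos: [0.5813, 0.1206, 0.1384]
orientation: [3.14, -0.001, 1.387]
ft_force: [1.3, 1.4, 4.4]
opening: -0.0001
grip_force: 2.1
t 14.18 pos [0.5813 0.1206 0.1384] rpy [ 3.140e+00 -1.000e-03  1.387e+00] F [1.3 1.4 4.4]
to [0.5816 0.1211 0.1395] shift mm [ 0.6  0.2 -1.1]
scene 296 angle [0.507] axis y,z [169.99627251] [158.87424074] res 0.8
wrist 5513 angle [0.519] axis y,z [169.96967092] [156.78893064] res 0.4
```

```bash
python3 -m creep '[[-0.0004,0,0.0085,0,0,0],[-0.0004,0,0.0085,0,0,0],[-0.0013,0,0.0084,0,0,0],[-0.0013,0,0.0084,0,0,0],[-0.0021,0,0.0082,0,0,0],[-0.0021,0,0.0082,0,0,0],[-0.0029,0,0.008,0,0,0],[-0.0029,0,0.008,0,0,0],[-0.0018,0,0.004,0,0,0],[-0.001,0,0.002,0,0,0]]'
python3 -m creep '[[0,0,0,0,0,0],[0,0,0,0,0,0],[0,0,0,0,0,0],[0,0,0,0,0,0],[0,0,0,0,0,0]]'
python3 - <<'E'
from h import *
go(world(p,[[0,153.8,87.6+11-31.5]]));lever()
E
```

```text
time_s: 15.12
ee_pos: [0.5778, 0.1039, 0.0663]
orientation: [3.141, -0.0, 1.386]
ft_force: [0.2, 2.3, 7.6]
opening: 0.0001
grip_force: 3.8
time_s: 15.53
ee_pos: [0.5778, 0.1041, 0.0669]
orientation: [3.141, -0.0, 1.386]
ft_force: [-1.7, 1.5, 8.3]
opening: 0.0002
grip_force: 3.9
t 15.53 pos [0.5778 0.1041 0.0669] rpy [ 3.141 -0.     1.386] F [-1.7  1.5  8.3]
to [0.5786 0.1052 0.0671] shift mm [ 1.3  0.6 -0.2]
scene 244 angle [0.939] axis y,z [153.84906011] [87.67803444] res 0.8
wrist 5535 angle [0.941] axis y,z [153.71538769] [87.39435569] res 0.4
```

The lever is at 0.94 rad and held with about 8 N. I'll hold a moment longer, check the dies and the other objects, then hand in.

```bash
python3 -m creep '[[0,0,0,0,0,0],[0,0,0,0,0,0],[0,0,0,0,0,0],[0,0,0,0,0,0],[0,0,0,0,0,0],[0,0,0,0,0,0],[0,0,0,0,0,0],[0,0,0,0,0,0]]'
python3 - <<'E'
from h import *
from bench import manip
lever();d=manip.snapshot("scene");cv2.imwrite("pics/s9.png",d["img"][:,:,::-1])
E
```

```text
time_s: 16.3
ee_pos: [0.5779, 0.1041, 0.0669]
orientation: [3.141, -0.0, 1.386]
ft_force: [-1.5, 1.3, 8.0]
opening: -0.0001
grip_force: 3.9
scene 242 angle [0.94] axis y,z [153.82681106] [87.63072337] res 0.8
wrist 5539 angle [0.941] axis y,z [153.71212284] [87.38744398] res 0.4
```

View pics/s9.png

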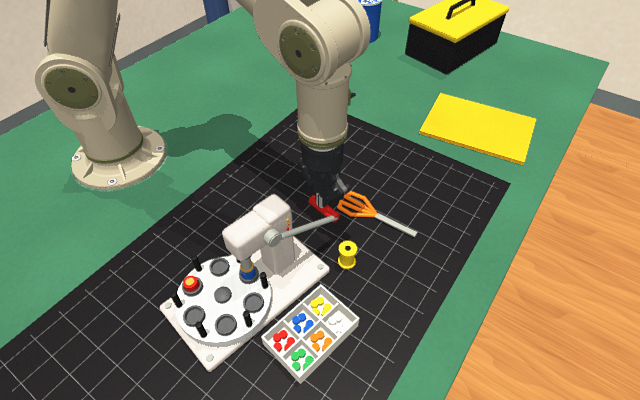

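The picture shows the lever held down with the grip at (322,208), blue under the lowered ram at (248,272), and red seated at (191,284). The spool (347,255), box (310,333) and shears (357,205) are unmoved.

```bash
python3 -c "
from bench import manip
print(manip.finish_job())"
```

```text
the job is handed in; nothing more can be done
None
```

The job is handed in: the blue die is clicked home under the ram and the lever is held at about 0.94 rad with about 8 N; both dies look seated and the spool, box and shears unmoved (the hand-in returned no verdict).

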